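# Stack the returned parts pots and press the counter bell

### The job

Two empty parts pots have come back to the stores counter: nest both into the pot standing in the shallow tray, so that all three form one upright stack in the tray, each pot fully home in the one below. Then call the storekeeper to collect them: press the plunger of the desk bell all the way down to its stop and let it spring back up. Leave the other things on the counter where they are.

Things in the scene. Friction and masses are not known exactly. Their poses are not given: they have to be found in the camera images.
- tray: shallow black open tray fixed to the counter, 130 x 130 mm, 18 mm high, walls 4 mm, floor 4 mm thick. Origin at the centre of its underside, x and y along its sides
- pot_base: tapered steel pot, open top, 60 mm high: foot 34 mm across, 58 at 48 mm up, straight rim band 62 across from 49 to 60 mm up; wall 3, inner floor 20 mm above the underside. Three alike, 110 g; nested, each stands 20 mm higher than the one below, 2 mm play all round. Origin: centre of underside, z up its axis. This one starts standing in the tray and is the bottom of the stack
- pot_a: tapered steel pot, open top, 60 mm high: foot 34 mm across, 58 at 48 mm up, straight rim band 62 across from 49 to 60 mm up; wall 3, inner floor 20 mm above the underside. Three alike, 110 g; nested, each stands 20 mm higher than the one below, 2 mm play all round. Origin: centre of underside, z up its axis. One of the two returned pots, standing upright on the open counter
- pot_b: tapered steel pot, open top, 60 mm high: foot 34 mm across, 58 at 48 mm up, straight rim band 62 across from 49 to 60 mm up; wall 3, inner floor 20 mm above the underside. Three alike, 110 g; nested, each stands 20 mm higher than the one below, 2 mm play all round. Origin: centre of underside, z up its axis. The other returned pot, standing upright on the open counter
- bell: desk bell fixed to the counter: black foot 92 mm across, steel dome 82 mm across, dome top 47 mm up with a 13 mm neck to 52 mm. Origin at the centre of its underside, z up. The plunger stands on its axis
- plunger_top (a point): centre of the top of the bell's plunger head, a steel button 20 mm across, 72 mm above the counter when up, 64 mm when pressed to its stop. It springs straight down; about 2 N to start and 5.5 N to reach the stop
- plunger (a joint): travel of the bell's plunger: 0 up, 0.008 m pressed down to its stop; springs back to 0
- jar: closed jar 56 mm across, 75 mm high, a bystander. Origin at the centre of its underside
- parts_bin: blue storage bin 160 x 100 mm, 75 mm high, with small fittings in it, a bystander. Origin at the centre of its underside, long side along x
- carton: white carton 100 x 80 mm, 65 mm high, a bystander. Origin at the centre of its underside
- inlet: red industrial plug inlet, 70 x 70 mm flange lying flat with a round collar upward, 74 mm high in all, a bystander. Origin at the centre of its underside
Things that resemble listed ones, but are neither listed nor needed, are in the scene too. Leave any blue look-alike of the pot_base alone. Leave any purple look-alike of the pot_a alone.

How it is judged:
By the outcome, as a careful person would: the job done as asked, in the order asked, and still so for the second after the job is handed in, with the robot touching nothing.
It also fails if it takes over 64 s, if anything falls off the work surface, if the arm or the gripper's body presses on something with over 40 N, if the wrist force passes 120 N, or if a joint passes its speed limit or range.

### The arm

A 7-joint arm with a two-finger parallel gripper is mounted at the origin on the work surface. World frame = base frame: x ahead of the robot, y to its left, z up, the work surface at z = 0. Lengths are in mm, angles in rad, forces in N, time in s.
With the tool pointing down it reaches from about 400 to 875 mm from the base axis. Payload 4.4 kg.
Tool frame: the origin (TCP) lies at the very end of the fingers, on their centre line; the grasp point (between the pads) lies 19 mm behind it; z points along the fingers, y is the direction in which the jaws open and shut (so a half turn about z gives the same grasp; the last joint's range is limited). The gripper opens to 85 mm and grips with 20 to 120 N. Pads are 22 mm wide; open, the fingers measure 114 mm over their backs; the gripper's body (76 mm by 85 mm) begins 54 mm behind the grasp point. The pads swing forward as they close: fully open they stand 13 mm farther back than shut.
Start: joints at [1.262, 0.628, 0.038, 1.517, -0.027, 0.996, -0.02], TCP at [156.301, -630.942, 231.313] pointing down, gripper open.
Joint ranges: [-3.06, 3.06], [-0.37, 2.12], [-1.25, 1.32], [0.18, 2.47], [-1.1, 4.24], [0.23, 1.98], [-2.94, 2.94]. Speed limits (rad/s): [2.57, 2.57, 3.14, 3.14, 3.14, 3.14, 3.14].

### API

Orientations are given as [roll, pitch, yaw] about the fixed x, y, z axes, in that order (R = Rz(yaw) Ry(pitch) Rx(roll)).
In Python, from cell import ctrl gives the robot as it stands.
- The arm moves only by the shell command python3 -m crank 'ROWS' [OPENING]. ROWS is JSON, a list that holds one entry, the list of rows, each a list of 6 numbers: the shift along the tool's x, y, z in units of 30 mm (1.0 is 30 mm), then the turn, a rotation vector about the tool's x, y, z in units of 6 degrees (1.0 is 6 degrees). In form: [[[tx, ty, tz, rx, ry, rz], ...]]. A call has 1 to 12 rows; each row shifts and turns the pose as measured when the row begins, along the tool's axes as they then stand; what a row does not reach is not made up. A row lasts 1/12 s, in which the tool goes at most 41.7 mm and 7.16 degrees, less where a joint would pass 70% of its speed; a pose out of reach is approached as far as the arm can. A call is refused whole if a number of a shift passes 1 or a number of a turn 1, either way. A call with a gripper value outside its range is refused whole. OPENING is the gripper command: -1 is fully open, 1 is shut, values between are in proportion, set as the call begins (- or left out, the last holds). The fingers move at their own pace and stop on an object; the grip force is fixed at half the most. Time passes only in rows, so rows that do not move let the fingers close. It gives the time, the measured TCP pose, the force and the opening at its end, in the units of the state.
- ctrl.read_state(): the state, without advancing time (a new reading comes with each control period).
- ctrl.get_image(name): name is "side" or "top"; returns a dict with "color" (420x560x3 uint8, red, green, blue), "depth" (420x560 float32, mm along the optical axis (not along the pixel's ray), 0 where there is no reading), "camera_matrix" (3x3 intrinsics, pixels), "R" (3x3) and "t" (3): a world point X has camera coordinates R X + t. Camera axes: x right, y down, z forward; pixel columns grow to the right and rows downward; lengths in mm; the calibration is good to about 2 mm. A picture is of the moment at which its call begins.
- ctrl.finish_job(): hands the job in, once; it reports no verdict.
Trained networks look in a picture, given as the dict that the camera call returned (one of the last four; its "shot" number tells which), for a name from the list of things; names that differ only in an ending like _2 or _b are one class to them, and where a whole thing is asked for, a point or a joint stands for the part that bears it (a point fixed in the world has none). Each returns a list of dicts, best first, with "conf" (0 to 1); they miss things now and then, are a little off and sometimes report something else, mostly with a low value. They report only what shows in the picture. A call takes as long as a camera call. They do not tell look-alikes from the thing itself.
- ctrl.search_frame(query, picture): "extent" ([centre column, centre row, width, height] in pixels, round what is visible of it).
The state is a dict: "clock": time; "qpos": joint angles; "qd": joint speeds; "tau": joint torques, N m; "eef_pos": TCP position; "tool_rot": TCP orientation; "force": force on the tool from outside, world axes, zero at the start; "torque": the same for the moment, N m; "width": finger opening in mm.
Only numpy, scipy, OpenCV 4.12 (cv2) and the standard library are available. Lean on these libraries where they do the work, as an engineer would, in place of code of your own. Each camera call takes 0.05 s, during which the arm holds its last target. There are 200 camera calls.

## Working session

There is one attempt and no reset: what is moved stays moved. The work goes in short steps, Python scripts to look and compute and a shell command to move; the robot and the scene stay as the last step left them, time stands still between calls to the robot, and variables do not carry over. Pictures are saved under pics/ and viewed, about 8 in all and at most 12, crops included, and the job is handed in when it is done.

```bash
ls; mkdir -p pics
cat > h.py <<'E'
from cell import ctrl
import numpy as np, cv2
def save(p,n,box=None,s=1):
    c=p["color"][:,:,::-1]
    if box: c=c[box[1]:box[3],box[0]:box[2]]
    cv2.imwrite("pics/"+n,cv2.resize(c,None,fx=s,fy=s,interpolation=cv2.INTER_CUBIC))
def world(p):
    K,R,t=[np.array(p[k],float) for k in("camera_matrix","R","t")]
    d=p["depth"]; v,u=np.indices(d.shape)
    c=np.stack([(u-K[0,2])/K[0,0]*d,(v-K[1,2])/K[1,1]*d,d],-1)
    W=(c-t)@R; W[d<=0]=np.nan; return W
E
python3 - <<'E'
from h import *
a=ctrl.get_image("top");b=ctrl.get_image("side")
img=np.vstack([a["color"],b["color"]])
save(a,"top0.png",s=1.4);save(b,"side0.png",s=1.4)
W=world(a)
for q in["pot_base","tray","bell","jar","parts_bin","carton","inlet"]:
    for r in ctrl.search_frame(q,a):
        c=[int(x) for x in r["extent"]];print(q,c,round(r["conf"],2),W[min(c[1],419),min(c[0],559)].round())
print(ctrl.read_state())
for p in (a,b):print(p["camera_matrix"],-np.array(p["R"]).T@p["t"])
E
```

```text
pics
pot_base [359, 241, 17, 18] 0.55 [ 547. -242.   25.]
pot_base [352, 193, 23, 19] 0.52 [ 698. -225.   19.]
tray [357, 241, 53, 44] 0.77 [ 548. -236.   23.]
bell [194, 248, 33, 29] 0.68 [519. 252.  44.]
jar [260, 174, 21, 25] 0.55 [739.  60.  76.]
parts_bin [112, 250, 66, 63] 0.81 [514. 504.   9.]
carton [422, 229, 35, 41] 0.82 [ 578. -420.   73.]
inlet [314, 175, 31, 22] 0.57 [ 740. -103.   67.]
{'clock': 0.45, 'qpos': array([ 1.26221747,  0.62844525,  0.03850518,  1.51745486, -0.02701019,
        0.99631138, -0.01999436]), 'qd': array([ 0.00102941, -0.00155247, -0.00059959, -0.00042579, -0.00103402,
        0.00092513,  0.00074889]), 'tau': array([-1.45722530e-03, -5.62730598e+01,  1.22384906e+00, -1.93545216e+01,
        1.08521470e-02,  3.31311006e-03, -1.31736030e-05]), 'eef_pos': array([ 156.27894569, -630.90699092,  231.26657461]), 'tool_rot': array([-3.14149153e+00, -3.69465329e-05,  2.42748515e-01]), 'force': array([ 0.73177745,  0.05836728, -0.51728029]), 'torque': array([0.02026134, 0.0054598 , 0.01311304]), 'width': 85.57230711481857}
[[495.07627485   0.         276.85060009]
 [  0.         495.07627485 218.46198209]
 [  0.           0.           1.        ]] [ 327.95113815   31.53920799 1504.07389642]
[[406.62823887   0.         278.86056013]
 [  0.         406.62823887 215.69633278]
 [  0.           0.           1.        ]] [  77.04952782 1020.87337814  817.79390062]
```

View pics/top0.png

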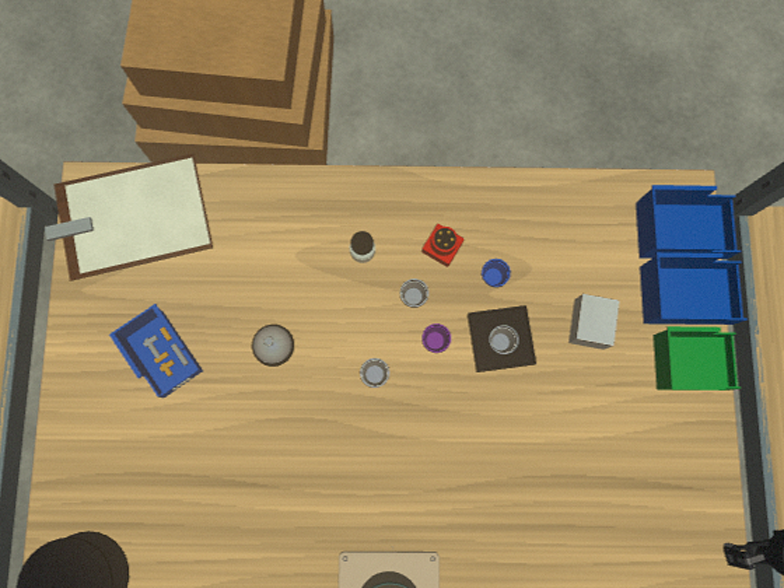

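View pics/side0.png

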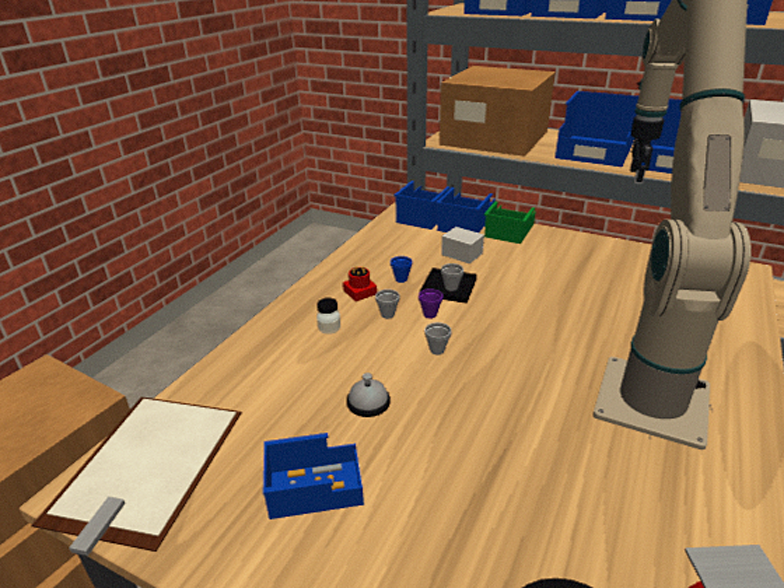

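The side and top views agree. In the enlarged top view the steel pots to move are at (414,293) and (374,373), and the steel base stands in the tray at (503,340). The look-alikes to leave are purple at (436,338) and blue at (495,272). The bell is at (272,344).

Next I measure the rims and check the choice in one crop.

```bash
cat >> h.py <<'E'
def circ(P):
    from scipy.optimize import least_squares
    c0=np.r_[np.median(P[:,:2],0),30]
    r=least_squares(lambda c:np.hypot(P[:,0]-c[0],P[:,1]-c[1])-c[2],c0,loss="soft_l1")
    return r.x
def rim(p,xy,z0,z1,rad=45):
    W=world(p);m=(np.hypot(W[...,0]-xy[0],W[...,1]-xy[1])<rad)&(W[...,2]>z0)&(W[...,2]<z1)
    P=W[m]; (x,y),r=cv2.minEnclosingCircle(P[:,:2].astype(np.float32))
    return len(P),np.round([x,y,r],1),circ(P).round(1),P[:,2].max().round(1)
def togo(x,y,z,s=None):
    s=s or ctrl.read_state();yaw=s["tool_rot"][2];d=np.array([x,y,z])-s["eef_pos"]
    c,n=np.cos(yaw),np.sin(yaw)
    print("pos",s["eef_pos"].round(1),"rot",s["tool_rot"].round(3),"units",(np.array([c*d[0]+n*d[1],n*d[0]-c*d[1],-d[2]])/30).round(2))
E
python3 - <<'E'
from h import *
from scipy.spatial.transform import Rotation
for n in("top","side"):
    p=ctrl.get_image(n);W=world(p)
    if n=="top":
        save(p,"crop1.png",(240,170,400,290),5)
        for k,(u,v) in dict(A=(414,293),B=(374,373),base=(503,340),purple=(436,338),blue=(495,272),bell=(272,344)).items():
            u,v=int(u/1.4),int(v/1.4)
            g[k]=W[v-3:v+4,u-3:u+4].reshape(-1,3).mean(0) if 'g' in globals() else 0
E
python3 - <<'E'
from h import *
g={}
for n in("top","side"):
    p=ctrl.get_image(n);W=world(p)
    if n=="top":
        save(p,"crop1.png",(240,170,400,290),5)
        for k,(u,v) in dict(A=(414,293),B=(374,373),base=(503,340),purple=(436,338),blue=(495,272),bell=(272,344)).items():
            g[k]=np.nanmean(W[int(v/1.4)-2:int(v/1.4)+3,int(u/1.4)-2:int(u/1.4)+3].reshape(-1,3),0)
    for k,c in g.items():
        lo,hi=(53,70) if k!="bell" else (55,80)
        if k=="base":lo,hi=57,72
        print(n,k,c.round(),*rim(p,c,lo,hi,45 if k!="bell" else 60))
E
```

```text
top A [645. -48.  19.] 76 [637.4 -45.8  31.5] [637.4 -46.5  29.2] 66.2
top B [470.  36.  20.] 72 [466.4  36.2  31. ] [466.1  35.9  29.3] 66.5
top base [ 544. -242.   25.] 81 [ 538.8 -234.5   31.5] [ 538.2 -234.5   29.3] 70.4
top purple [547. -97.  20.] 76 [541.3 -93.8  31.3] [540.4 -93.4  29.3] 67.7
top blue [ 695. -228.   20.] 82 [ 683.9 -221.9   31.8] [ 683.7 -222.3   29.2] 67.1
top bell [526. 251.  57.] 39 [528.6 257.7  10.2] [528.6 257.2   7.2] 76.5
side A [645. -48.  19.] 89 [637.7 -48.8  33.2] [638.2 -49.2  29.5] 63.1
side B [470.  36.  20.] 97 [467.3  32.9  33. ] [467.   33.7  29.5] 64.1
side base [ 544. -242.   25.] 77 [ 541.1 -236.4   34.1] [ 539.  -237.1   29.2] 70.7
side purple [547. -97.  20.] 88 [539.1 -95.9  33.8] [540.  -95.1  29.4] 64.9
side blue [ 695. -228.   20.] 71 [ 687.1 -223.1   35.8] [ 684.9 -224.9   29. ] 63.3
side bell [526. 251.  57.] 37 [529.8 254.3   9.9] [528.7 254.5   7.3] 74.7Traceback (most recent call last):
  File "<stdin>", line 9, in <module>
NameError: name 'g' is not defined
```

View pics/crop1.png

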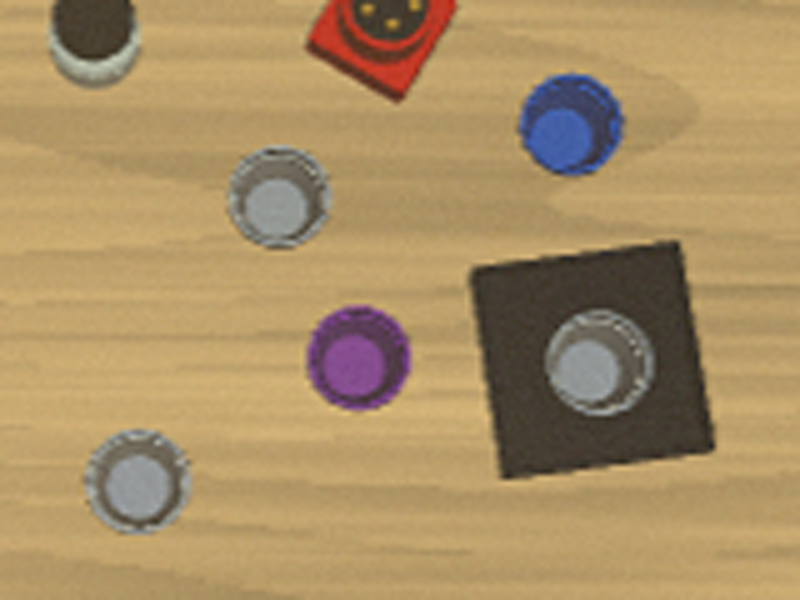

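Candidates (crop px): steel at (278,198) and (138,482) are pots A and B; steel in the tray at (600,362) is the base. Purple (358,358) and blue (570,125) are look-alikes, left alone. I'll take pot A at about (638,-48) first.

```bash
R='[0.84,-0.62,0,0,0,0]'; python3 -m crank '[[[0.84,-0.62,0,0,0,0],[0.84,-0.62,0,0,0,0],[0.84,-0.62,0,0,0,0],[0.84,-0.62,0,0,0,0],[0.84,-0.62,0,0,0,0],[0.84,-0.62,0,0,0,0],[0.84,-0.62,0,0,0,0],[0.84,-0.62,0,0,0,0],[0.84,-0.62,0,0,0,0],[0.84,-0.62,0,0,0,0],[0.84,-0.62,0,0,0,0],[0.84,-0.62,0,0,0,0]]]' -1
python3 -c "
from h import *
togo(638,-48,120)"
```

```text
clock: 1.6
eef_pos: [399.8, -339.2, 230.0]
tool_rot: [3.133, 0.004, 0.225]
force: [0.2, 0.4, 0.1]
width: 85.7
pos [ 399.8 -339.2  230. ] rot [3.133 0.004 0.225] units [ 9.91 -7.69  3.67]
```

```bash
python3 -m crank '[[[0.83,-0.64,0.2,0,0,0],[0.83,-0.64,0.2,0,0,0],[0.83,-0.64,0.2,0,0,0],[0.83,-0.64,0.2,0,0,0],[0.83,-0.64,0.2,0,0,0],[0.83,-0.64,0.2,0,0,0],[0.83,-0.64,0.2,0,0,0],[0.83,-0.64,0.2,0,0,0],[0.83,-0.64,0.2,0,0,0],[0.83,-0.64,0.2,0,0,0],[0.83,-0.64,0.2,0,0,0],[0.83,-0.64,0.2,0,0,0]]]'
python3 -c "
from h import *
togo(638,-48,37)
s=ctrl.read_state()
from scipy.spatial.transform import Rotation as R
print((R.from_euler('xyz',s['tool_rot']).inv()*R.from_euler('xyz',[np.pi,0,.24])).as_rotvec(degrees=True)/6)"
```

```text
clock: 2.6
eef_pos: [653.2, -33.8, 156.1]
tool_rot: [3.126, -0.004, 0.225]
force: [1.3, -0.2, -0.9]
width: 85.1
pos [653.2 -33.8 156.1] rot [ 3.126 -0.004  0.225] units [-0.6   0.35  3.97]
[ 0.14961148 -0.0369906  -0.14602726]
```

```bash
python3 -m crank '[[[-0.3,0.17,0.3,0.15,-0.04,0],[-0.3,0.17,0.3,0,0,0],[0,0,0,0,0,0],[0,0,0,0,0,0]]]'
python3 - <<'E'
from h import *
from scipy.spatial.transform import Rotation as R
togo(638,-48,37)
s=ctrl.read_state()
print((R.from_euler('xyz',s['tool_rot']).inv()*R.from_euler('xyz',[np.pi,0,.23])).as_rotvec(degrees=True)/6)
E
```

```text
clock: 2.93
eef_pos: [643.0, -34.4, 135.4]
tool_rot: [-3.134, -0.005, 0.241]
force: [0.4, -1.1, 1.2]
width: 85.4
pos [643.  -34.4 135.4] rot [-3.134 -0.005  0.241] units [-0.27  0.4   3.28]
[-0.07161286 -0.04981016  0.10709948]
```

```bash
python3 -m crank '[[[-0.25,0.4,0.4,-0.07,-0.05,0],[0,0,0.4,0,0,0],[0,0,0,0,0,0],[0,0,0,0,0,0]]]'
python3 - <<'E'
from h import *
from scipy.spatial.transform import Rotation as R
togo(638,-48,37)
s=ctrl.read_state()
print((R.from_euler('xyz',s['tool_rot']).inv()*R.from_euler('xyz',[np.pi,0,.23])).as_rotvec(degrees=True)/6)
p=ctrl.get_image("side");save(p,"s2.png",(200,130,400,280),4)
E
```

```text
clock: 3.27
eef_pos: [638.7, -51.2, 110.4]
tool_rot: [3.139, -0.001, 0.238]
force: [-0.1, -0.2, 0.2]
width: 85.4
pos [638.7 -51.2 110.4] rot [ 3.139e+00 -1.000e-03  2.380e-01] units [ 0.   -0.11  2.45]
[ 0.02042501 -0.01203687  0.08094464]
```

View pics/s2.png

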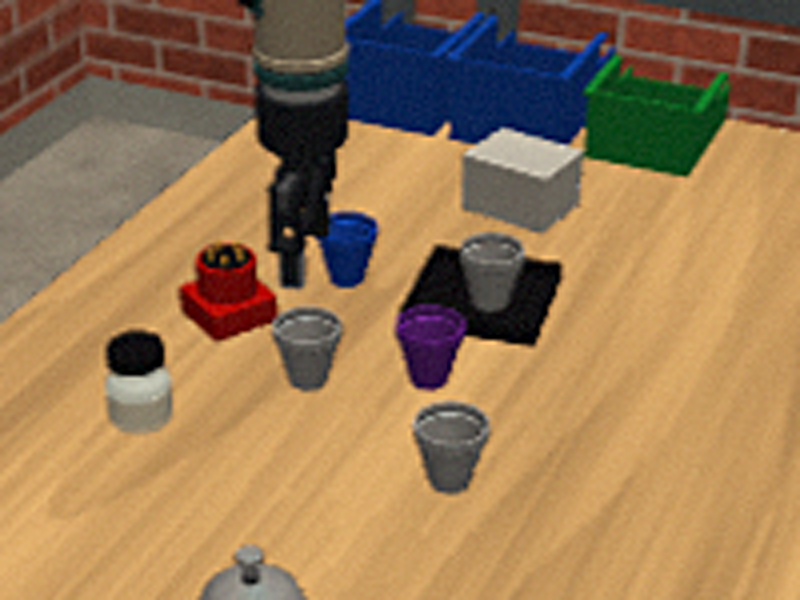

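The gripper is open above pot A, with the near finger at about crop (290,280) and the pot rim at (308,315). Nothing else is in the way, so I go down.

```bash
python3 -m crank '[[[0,-0.1,0.4,0,0,0],[0,0,0.4,0,0,0],[0,0,0.4,0,0,0],[0,0,0.4,0,0,0],[0,0,0.3,0,0,0],[0,0,0.2,0,0,0],[0,0,0,0,0,0],[0,0,0,0,0,0]]]'
python3 - <<'E'
from h import *
togo(638,-48,37)
p=ctrl.get_image("side");save(p,"s3.png",(230,160,350,250),6)
for n in("side",): print(rim(p,(638,-48),53,64,45))
E
```

```text
clock: 3.98
eef_pos: [637.7, -46.7, 39.4]
tool_rot: [3.141, -0.0, 0.24]
force: [0.6, -0.2, 0.3]
width: 85.4
pos [637.7 -46.7  39.4] rot [ 3.141 -0.     0.24 ] units [0.   0.04 0.08]
(53, array([639.1, -55.9,  36.8]), array([639.1, -50. ,  29.6]), np.float64(63.4))
```

View pics/s3.png

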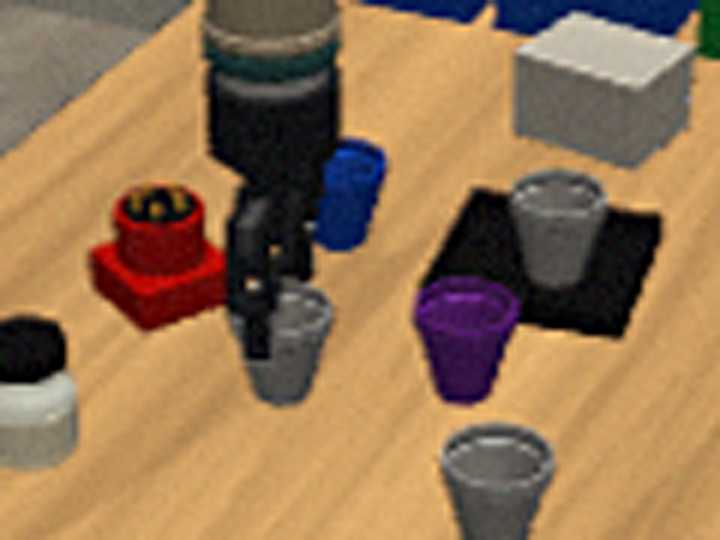

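The fingers straddle pot A: fingertip at (258,357), pot at (285,340). I close on it, then lift.

```bash
python3 -m crank '[[[0,0,0,0,0,0],[0,0,0,0,0,0],[0,0,0,0,0,0],[0,0,0,0,0,0],[0,0,0,0,0,0],[0,0,0,0,0,0],[0,0,0,0,0,0],[0,0,0,0,0,0]]]' 1; python3 -m crank '[[[0,0,-0.3,0,0,0],[0,0,-0.5,0,0,0],[0,0,-0.8,0,0,0],[0,0,-0.8,0,0,0],[0,0,-0.8,0,0,0],[0,0,-0.6,0,0,0],[0,0,0,0,0,0],[0,0,0,0,0,0]]]'
python3 - <<'E'
from h import *
togo(538.5,-236,160)
s=ctrl.read_state();e=s["eef_pos"]
for n in("side","top"):
    p=ctrl.get_image(n);W=world(p)
    if n=="side":save(p,"s4.png",(230,130,350,220),6)
    m=(np.hypot(W[...,0]-e[0],W[...,1]-e[1])<38)&(W[...,2]<e[2]+24)&(W[...,2]>60)
    if m.any():P=W[m];print(n,len(P),P.min(0).round(),P.max(0).round())
E
```

```text
clock: 4.7
eef_pos: [639.7, -47.0, 42.5]
tool_rot: [3.139, -0.005, 0.239]
force: [-0.3, -0.0, -1.2]
width: 59.1
clock: 5.37
eef_pos: [637.5, -46.8, 163.4]
tool_rot: [3.14, -0.002, 0.239]
force: [-0.1, -0.0, -1.4]
width: 59.2
pos [637.5 -46.8 163.4] rot [ 3.14e+00 -2.00e-03  2.39e-01] units [-4.7   5.34  0.11]
side 230 [605. -81. 122.] [666.  -9. 187.]
```

View pics/s4.png

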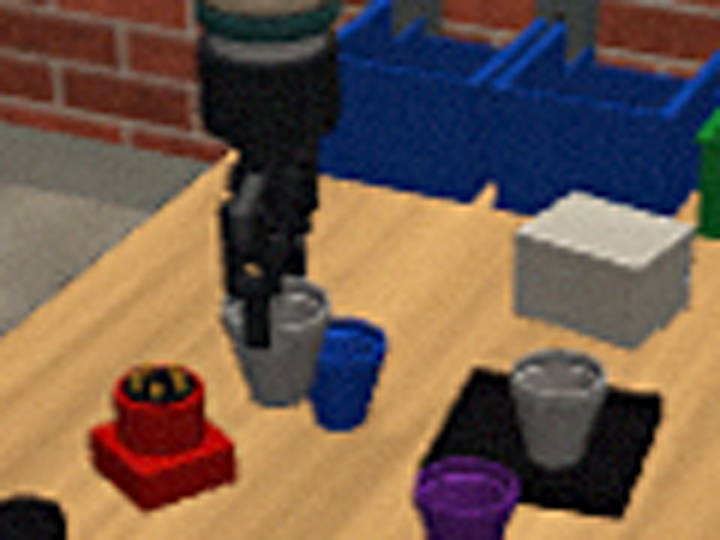

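Pot A is lifted and hangs upright at (277,345), with a clear path to the base at (557,400). I move above the base.

```bash
python3 -m crank '[[[-0.57,0.66,0,0,0,0],[-0.57,0.66,0,0,0,0],[-0.57,0.66,0,0,0,0],[-0.57,0.66,0,0,0,0],[-0.57,0.66,0,0,0,0],[-0.57,0.66,0,0,0,0],[-0.57,0.66,0,0,0,0],[-0.57,0.66,0,0,0,0],[0,0,0,0,0,0],[0,0,0,0,0,0],[0,0,0,0,0,0]]]'
cat >> h.py <<'E'
def level(yaw):
    from scipy.spatial.transform import Rotation as R
    s=ctrl.read_state()
    print("turn",(R.from_euler('xyz',s['tool_rot']).inv()*R.from_euler('xyz',[np.pi,0,yaw])).as_rotvec(degrees=True).round(2)/6)
E
python3 - <<'E'
from h import *
togo(538.3,-234.5,108);level(.24)
E
```

```text
clock: 6.38
eef_pos: [528.9, -236.3, 145.9]
tool_rot: [-3.127, 0.023, 0.244]
force: [-0.3, 0.0, -0.2]
width: 58.5
pos [ 528.9 -236.3  145.9] rot [-3.127  0.023  0.244] units [0.32 0.02 1.26]
turn [-0.14166667  0.21666667  0.03333333]
```

```bash
python3 -m crank '[[[0.3,0,0.1,-0.14,0.2,0],[0,0,0,0,0,0],[0,0,0,0,0,0],[0,0,0,0,0,0]]]'
python3 - <<'E'
from h import *
togo(538.3,-234.5,108);level(.24)
s=ctrl.read_state();e=s["eef_pos"]
p=ctrl.get_image("side");save(p,"s5.png",(270,130,390,220),6)
print(rim(p,(538,-236),57,72,45))
print(rim(p,e[:2],e[2]+8,e[2]+21,40))
E
```

```text
clock: 6.72
eef_pos: [537.7, -230.0, 140.3]
tool_rot: [-3.137, 0.005, 0.248]
force: [-0.0, -0.1, -0.5]
width: 58.9
pos [ 537.7 -230.   140.3] rot [-3.137  0.005  0.248] units [-0.02  0.15  1.08]
turn [-0.04166667  0.04333333  0.07666667]
(78, array([ 538.9, -237.8,   35.1]), array([ 539.1, -237.4,   29.2]), np.float64(68.0))
(71, array([ 535.7, -227.8,   35.6]), array([ 537.1, -227.6,   29.3]), np.float64(161.0))
```

View pics/s5.png

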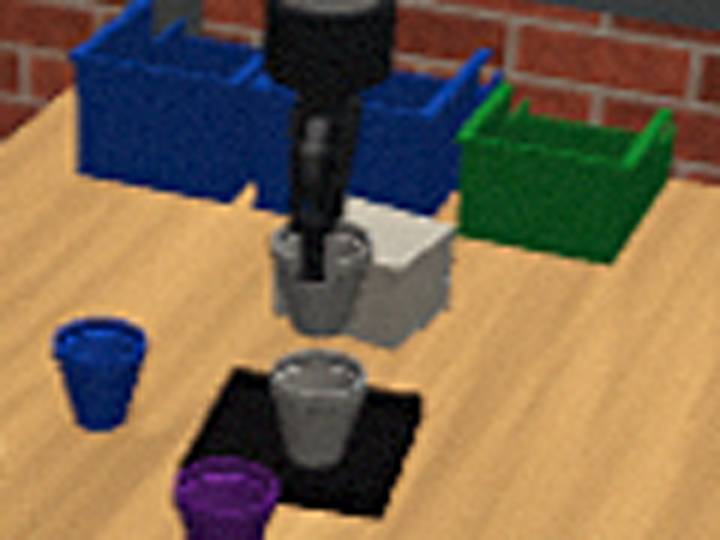

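Pot A at (320,280) hangs over the base at (317,405). I make a small correction and lower it in.

```bash
python3 -m crank '[[[0,0.14,0,-0.04,0.04,0],[0,0,0,0,0,0],[0,0,0.3,0,0,0],[0,0,0.3,0,0,0],[0,0,0.3,0,0,0],[0,0,0,0,0,0],[0,0,0,0,0,0]]]'
python3 - <<'E'
from h import *
togo(538.5,-235,67);level(.24)
E
```

```text
clock: 7.35
eef_pos: [538.9, -234.0, 110.3]
tool_rot: [-3.141, 0.001, 0.249]
force: [0.4, -0.7, -0.5]
width: 58.7
pos [ 538.9 -234.   110.3] rot [-3.141e+00  1.000e-03  2.490e-01] units [-0.02  0.03  1.44]
turn [-0.00166667  0.00666667  0.08833333]
```

```bash
python3 -m crank '[[[0,0.03,0.2,0,0,0],[0,0,0.25,0,0,0],[0,0,0.25,0,0,0],[0,0,0.25,0,0,0],[0,0,0.15,0,0,0],[0,0,0,0,0,0],[0,0,0,0,0,0]]]'; python3 -m crank '[[[0,0,0.1,0,0,0],[0,0,0.1,0,0,0],[0,0,0,0,0,0]]]'
```

```text
clock: 7.93
eef_pos: [538.5, -234.9, 72.7]
tool_rot: [-3.14, 0.002, 0.249]
force: [-0.1, 0.1, -0.3]
width: 58.6
clock: 8.18
eef_pos: [539.1, -235.2, 66.7]
tool_rot: [-3.141, 0.001, 0.249]
force: [-0.4, -0.8, -0.8]
width: 59.1
```

```bash
python3 -m crank '[[[0,0,0.05,0,0,0],[0,0,0.05,0,0,0],[0,0,0,0,0,0]]]';python3 -m crank '[[[0,0,0.06,0,0,0],[0,0,0,0,0,0],[0,0,0,0,0,0]]]'
```

```text
clock: 8.43
eef_pos: [539.7, -235.5, 65.2]
tool_rot: [3.141, -0.0, 0.249]
force: [-0.4, 0.1, -1.4]
width: 58.7
clock: 8.68
eef_pos: [540.3, -235.9, 65.5]
tool_rot: [3.14, -0.002, 0.248]
force: [0.2, -0.0, -1.1]
width: 58.4
```

```bash
python3 -m crank '[[[0,0,0.1,0,0,0],[0,0,0.1,0,0,0],[0,0,0,0,0,0]]]'
python3 - <<'E'
from h import *
s=ctrl.read_state();e=s["eef_pos"]
p=ctrl.get_image("side");save(p,"s6.png",(285,150,365,210),8)
print(rim(p,(539,-236),75,e[2]+27,40))
print(s["force"],e)
E
```

```text
clock: 8.93
eef_pos: [541.2, -236.0, 65.8]
tool_rot: [3.139, -0.004, 0.248]
force: [-0.1, -0.6, -1.0]
width: 59.0
(82, array([ 538.9, -232.8,   36.6]), array([ 539.9, -233.8,   30.1]), np.float64(92.6))
[-0.08546532 -0.61330307 -1.01527522] [ 541.18972204 -235.97300356   65.80879086]
```

View pics/s6.png

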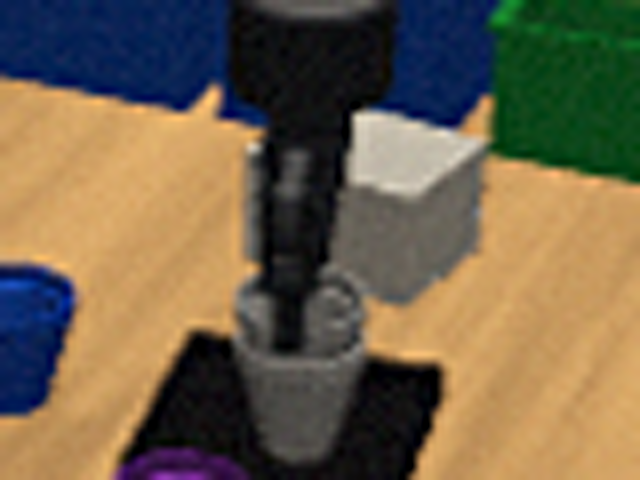

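Pot A sits in the base at (300,320), its rim about 20 mm above the base rim, and z is stuck at 65.8, so it is home. I release and rise.

```bash
python3 -m crank '[[[0,0,0,0,0,0],[0,0,0,0,0,0],[0,0,0,0,0,0],[0,0,0,0,0,0],[0,0,0,0,0,0],[0,0,0,0,0,0]]]' -1;  python3 -m crank '[[[0,0,-0.3,0,0,0],[0,0,-0.5,0,0,0],[0,0,-0.8,0,0,0],[0,0,-0.8,0,0,0],[0,0,-0.6,0,0,0],[0,0,0,0,0,0],[0,0,0,0,0,0]]]'
python3 - <<'E'
from h import *
togo(466.3,36.5,150);level(.24)
p=ctrl.get_image("side");
print(rim(p,(539,-236),78,92,40),rim(p,(539,-236),59,68,40), rim(p,(467,35),53,70,45))
p=ctrl.get_image("top");print(rim(p,(467,35),53,70,45))
E
```

```text
clock: 9.48
eef_pos: [541.8, -235.8, 63.8]
tool_rot: [3.139, -0.005, 0.248]
force: [-0.3, 0.3, -0.4]
width: 85.3
clock: 10.07
eef_pos: [540.3, -235.2, 158.7]
tool_rot: [3.141, -0.002, 0.248]
force: [-0.1, -0.1, -0.3]
width: 85.6
pos [ 540.3 -235.2  158.7] rot [ 3.141e+00 -2.000e-03  2.480e-01] units [-0.17 -9.39  0.29]
turn [ 0.00833333 -0.02166667  0.07666667]
(74, array([ 542.1, -239.1,   35. ]), array([ 540.4, -237.2,   29.1]), np.float64(87.2)) (67, array([ 541.1, -235.5,   34.1]), array([ 538.4, -236.4,   27.3]), np.float64(67.8)) (99, array([467.4,  34.4,  34.2]), array([467.1,  33.6,  29.2]), np.float64(65.9))
(71, array([466.5,  36.1,  31. ]), array([466.2,  35.6,  29.3]), np.float64(69.3))
```

```bash
python3 -m crank '[[[-0.02,-0.5,0,0,0,0],[-0.02,-0.9,0,0,0,0],[-0.02,-0.9,0,0,0,0],[-0.02,-0.9,0,0,0,0],[-0.02,-0.9,0,0,0,0],[-0.02,-0.9,0,0,0,0],[-0.02,-0.9,0,0,0,0],[-0.02,-0.9,0,0,0,0],[-0.02,-0.8,0,0,0,0],[-0.02,-0.6,0,0,0,0],[0,-0.4,0,0,0,0],[0,0,0,0,0,0]]]'
python3 - <<'E'
from h import *
togo(466.5,36,100);level(.24)
E
```

```text
clock: 11.17
eef_pos: [458.7, 22.5, 144.8]
tool_rot: [-3.137, 0.023, 0.244]
force: [-0.0, -0.7, 0.3]
width: 85.3
pos [458.7  22.5 144.8] rot [-3.137  0.023  0.244] units [ 0.36 -0.37  1.49]
turn [-0.04833333  0.21833333  0.035     ]
```

```bash
python3 -m crank '[[[0.33,-0.35,0.3,-0.05,0.2,0],[0,0,0.4,0,0,0],[0,0,0.4,0,0,0],[0,0,0,0,0,0],[0,0,0,0,0,0]]]'
python3 - <<'E'
from h import *
togo(466.5,36,40);level(.24)
E
```

```text
clock: 11.58
eef_pos: [464.7, 33.1, 107.8]
tool_rot: [3.14, 0.006, 0.244]
force: [0.5, 0.2, -0.0]
width: 84.9
pos [464.7  33.1 107.8] rot [3.14  0.006 0.244] units [ 0.08 -0.08  2.26]
turn [0.01666667 0.05833333 0.03833333]
```

```bash
python3 -m crank '[[[0.08,-0.08,0.2,0.02,0.06,0],[0,0,0.4,0,0,0],[0,0,0.4,0,0,0],[0,0,0.4,0,0,0],[0,0,0.4,0,0,0],[0,0,0.3,0,0,0],[0,0,0.1,0,0,0],[0,0,0,0,0,0],[0,0,0,0,0,0]]]'
python3 - <<'E'
from h import *
togo(466.5,36,39);level(.24)
E
```

```text
clock: 12.33
eef_pos: [470.7, 32.3, 40.0]
tool_rot: [3.14, -0.007, 0.237]
force: [-0.0, -0.4, -0.4]
width: 85.3
pos [470.7  32.3  40. ] rot [ 3.14  -0.007  0.237] units [-0.11 -0.15  0.03]
turn [ 0.01333333 -0.07166667 -0.02833333]
```

```bash
python3 -m crank '[[[-0.11,-0.13,0,0.01,-0.07,0],[0,0,0,0,0,0],[0,0,0,0,0,0]]]'
python3 - <<'E'
from h import *
togo(466.5,36,39);level(.24)
E
```

```text
clock: 12.58
eef_pos: [467.1, 35.6, 41.2]
tool_rot: [3.141, -0.002, 0.237]
force: [-0.0, -0.2, -0.0]
width: 85.3
pos [467.1  35.6  41.2] rot [ 3.141e+00 -2.000e-03  2.370e-01] units [-0.02 -0.02  0.07]
turn [ 0.005      -0.01666667 -0.03333333]
```

```bash
python3 -m crank '[[[-0.02,-0.02,0.07,0,0,0],[0,0,0,0,0,0],[0,0,0,0,0,0],[0,0,0,0,0,0],[0,0,0,0,0,0],[0,0,0,0,0,0],[0,0,0,0,0,0],[0,0,0,0,0,0]]]' 1; python3 -m crank '[[[0,0,-0.3,0,0,0],[0,0,-0.5,0,0,0],[0,0,-0.8,0,0,0],[0,0,-0.8,0,0,0],[0,0,-0.8,0,0,0],[0,0,-0.8,0,0,0],[0,0,0,0,0,0],[0,0,0,0,0,0]]]'
python3 - <<'E'
from h import *
togo(539.5,-235,160);level(.24)
p=ctrl.get_image("side");save(p,"s7.png",(270,130,390,220),6)
E
```

```text
clock: 13.25
eef_pos: [467.3, 36.4, 40.9]
tool_rot: [3.141, -0.005, 0.237]
force: [-0.4, 0.1, -0.8]
width: 60.0
clock: 13.92
eef_pos: [464.5, 36.0, 167.9]
tool_rot: [3.141, -0.001, 0.237]
force: [-0.7, 0.7, -2.2]
width: 59.7
pos [464.5  36.  167.9] rot [ 3.141e+00 -1.000e-03  2.370e-01] units [0.31 9.37 0.26]
turn [ 0.00333333 -0.005      -0.03      ]
```

View pics/s7.png

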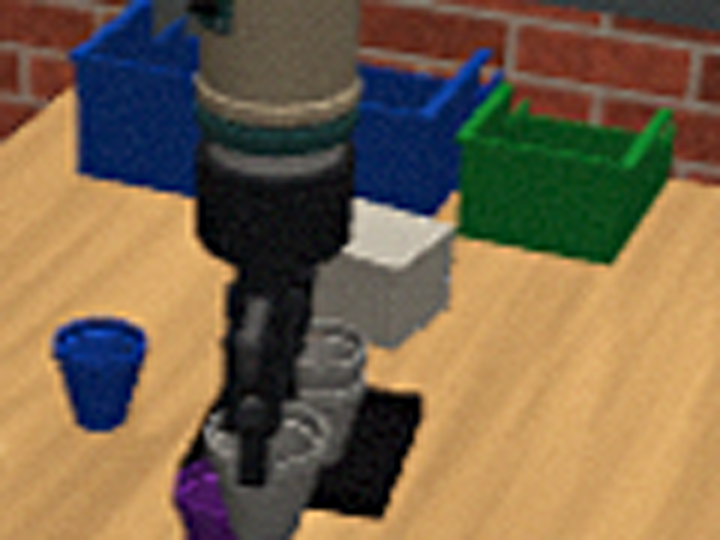

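Pot B is held upright at (265,460), with the two-pot stack behind it at (335,380). I carry it across.

```bash
python3 -m crank '[[[0.03,0.5,-0.1,0,0,0],[0.03,0.9,-0.05,0,0,0],[0.03,0.9,-0.05,0,0,0],[0.03,0.9,-0.05,0,0,0],[0.03,0.9,-0.05,0,0,0],[0.03,0.9,-0.05,0,0,0],[0.03,0.9,0,0,0,0],[0.03,0.9,0,0,0,0],[0.03,0.8,0,0,0,0],[0,0.6,0,0,0,0],[0,0.4,0,0,0,0],[0,0,0,0,0,0]]]'
python3 - <<'E'
from h import *
togo(539.5,-235,150);level(.245)
E
```

```text
clock: 14.97
eef_pos: [526.7, -220.5, 161.2]
tool_rot: [-3.129, 0.026, 0.244]
force: [-0.4, -0.1, -0.6]
width: 60.0
pos [ 526.7 -220.5  161.2] rot [-3.129  0.026  0.244] units [0.3  0.57 0.37]
turn [-0.12166667  0.24666667 -0.00666667]
```

```bash
python3 -m crank '[[[0.3,0.5,0,-0.12,0.22,0],[0,0,0,0,0,0],[0,0,0,0,0,0],[0,0,0,0,0,0]]]'
python3 - <<'E'
from h import *
togo(539.5,-235,135);level(.245)
E
```

```text
clock: 15.3
eef_pos: [538.8, -230.0, 158.0]
tool_rot: [-3.138, 0.004, 0.247]
force: [0.3, -0.3, -2.2]
width: 60.3
pos [ 538.8 -230.   158. ] rot [-3.138  0.004  0.247] units [-0.02  0.17  0.77]
turn [-0.03833333  0.03833333  0.01833333]
```

```bash
python3 -m crank '[[[0,0.15,0.1,-0.04,0.04,0],[0,0,0.3,0,0,0],[0,0,0.3,0,0,0],[0,0,0,0,0,0],[0,0,0,0,0,0]]]'
python3 - <<'E'
from h import *
togo(539.5,-235,86);level(.245)
p=ctrl.get_image("side");e=ctrl.read_state()["eef_pos"]
print(rim(p,(539,-236),78,88,40))
print(rim(p,e[:2],e[2]+8,e[2]+21,40))
E
```

```text
clock: 15.72
eef_pos: [540.2, -230.7, 134.9]
tool_rot: [-3.14, -0.001, 0.252]
force: [-0.6, 0.4, -2.3]
width: 60.1
pos [ 540.2 -230.7  134.9] rot [-3.14e+00 -1.00e-03  2.52e-01] units [-0.06  0.13  1.63]
turn [-0.015      -0.00833333  0.06833333]
(51, array([ 538.5, -236.2,   32.5]), array([ 539.6, -237.7,   29.5]), np.float64(87.8))
(71, array([ 541.5, -226.8,   36.4]), array([ 539.8, -228.1,   29.5]), np.float64(155.5))
```

```bash
python3 -m crank '[[[-0.04,0.13,0,0,0,0],[0,0,0,0,0,0],[0,0,0.2,0,0,0],[0,0,0.25,0,0,0],[0,0,0,0,0,0],[0,0,0,0,0,0]]]'
python3 - <<'E'
from h import *
togo(539.5,-235,86);level(.245)
E
```

```text
clock: 16.27
eef_pos: [540.1, -235.5, 120.4]
tool_rot: [-3.141, -0.001, 0.252]
force: [0.6, 0.1, -0.9]
width: 60.0
pos [ 540.1 -235.5  120.4] rot [-3.141e+00 -1.000e-03  2.520e-01] units [-0.02 -0.02  1.15]
turn [-0.00833333 -0.01333333  0.065     ]
```

```bash
python3 -m crank '[[[-0.02,-0.02,0.25,0,0,0],[0,0,0.25,0,0,0],[0,0,0.25,0,0,0],[0,0,0.15,0,0,0],[0,0,0,0,0,0],[0,0,0,0,0,0]]]'; python3 -m crank '[[[0,0,0.1,0,0,0],[0,0,0.1,0,0,0],[0,0,0,0,0,0]]]';python3 -m crank '[[[0,0,0.08,0,0,0],[0,0,0.08,0,0,0],[0,0,0,0,0,0]]]'
```

```text
clock: 16.77
eef_pos: [539.1, -234.8, 89.7]
tool_rot: [-3.14, -0.001, 0.252]
force: [1.0, -0.9, -0.6]
width: 60.0
clock: 17.02
eef_pos: [540.4, -235.2, 84.8]
tool_rot: [-3.142, -0.003, 0.252]
force: [0.1, -0.7, -0.2]
width: 60.5
clock: 17.27
eef_pos: [542.7, -234.7, 85.5]
tool_rot: [3.14, -0.008, 0.252]
force: [-0.9, 0.0, -1.2]
width: 60.3
```

It bottomed at 84.8, about 20 mm above pot A's release height. I release and rise.

```bash
python3 -m crank '[[[-0.07,0,0,0,-0.05,0],[0,0,0,0,0,0],[0,0,0,0,0,0]]]'; python3 -m crank '[[[0,0,0,0,0,0],[0,0,0,0,0,0],[0,0,0,0,0,0],[0,0,0,0,0,0],[0,0,0,0,0,0],[0,0,0,0,0,0]]]' -1;  python3 -m crank '[[[0,0,-0.3,0,0,0],[0,0,-0.5,0,0,0],[0,0,-0.8,0,0,0],[0,0,-0.8,0,0,0],[0,0,-0.6,0,0,0],[0,0,0,0,0,0],[0,0,0,0,0,0]]]'
python3 - <<'E'
from h import *
togo(528.6,256.5,150);level(.24)
p=ctrl.get_image("side");save(p,"s8.png",(270,130,390,220),6)
print(rim(p,(539,-236),98,112,40),rim(p,(539,-236),79,88,40))
E
```

```text
clock: 17.52
eef_pos: [540.9, -235.7, 86.1]
tool_rot: [3.139, -0.003, 0.252]
force: [-0.7, 0.0, -1.9]
width: 60.1
clock: 18.02
eef_pos: [541.0, -235.7, 85.2]
tool_rot: [3.139, -0.003, 0.252]
force: [0.8, 0.4, -0.4]
width: 85.4
clock: 18.6
eef_pos: [540.2, -235.2, 181.4]
tool_rot: [3.14, -0.002, 0.252]
force: [0.2, 0.1, -0.1]
width: 85.8
pos [ 540.2 -235.2  181.4] rot [ 3.14e+00 -2.00e-03  2.52e-01] units [  3.71 -15.97   1.05]
turn [ 0.01333333 -0.02166667  0.115     ]
(72, array([ 540.6, -239.1,   33.1]), array([ 540.2, -237.9,   29. ]), np.float64(109.1)) (61, array([ 537.9, -237.8,   32.6]), array([ 539.1, -236.3,   27.7]), np.float64(87.9))
```

View pics/s8.png

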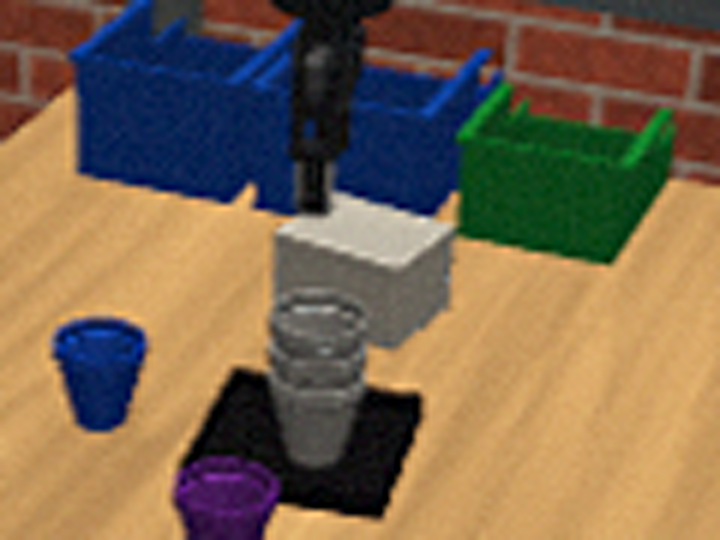

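The three rims are evenly spaced at rows 305, 345 and 375, and the stack is upright at (317,385). Now the bell, with the gripper shut.

```bash
python3 -m crank '[[[0.1,-0.5,0,0,0,0],[0.21,-0.9,0,0,0,0],[0.21,-0.9,0,0,0,0],[0.21,-0.9,0,0,0,0],[0.21,-0.9,0,0,0,0],[0.21,-0.9,0,0,0,0],[0.21,-0.9,0,0,0,0],[0.21,-0.9,0,0,0,0],[0.21,-0.9,0,0,0,0],[0.21,-0.9,0,0,0,0]]]' 1; python3 -m crank '[[[0.21,-0.9,0,0,0,0],[0.21,-0.9,0,0,0,0],[0.21,-0.9,0,0,0,0],[0.21,-0.9,0,0,0,0],[0.21,-0.9,0,0,0,0],[0.21,-0.8,0,0,0,0],[0.1,-0.5,0,0,0,0],[0,0,0,0,0,0],[0,0,0,0,0,0]]]'
python3 - <<'E'
from h import *
togo(528.6,256.5,95);level(.24)
E
```

```text
clock: 19.48
eef_pos: [523.3, 43.0, 170.6]
tool_rot: [-3.137, 0.018, 0.242]
force: [0.2, -0.1, 0.2]
width: 0.1
clock: 20.23
eef_pos: [501.4, 247.6, 160.0]
tool_rot: [-3.13, 0.042, 0.263]
force: [0.1, -0.4, -0.4]
width: 0.1
pos [501.4 247.6 160. ] rot [-3.13   0.042  0.263] units [ 0.95 -0.05  2.17]
turn [-0.10333333  0.4         0.22      ]
```

```bash
python3 -m crank '[[[0.45,0,0.3,-0.1,0.4,0.2],[0.4,0,0.3,0,0,0],[0,0,0.3,0,0,0],[0,0,0.3,0,0,0],[0,0,0.3,0,0,0],[0,0,0,0,0,0],[0,0,0,0,0,0]]]'
python3 - <<'E'
from h import *
togo(528.6,256.5,85);level(.24)
E
```

```text
clock: 20.82
eef_pos: [520.9, 246.6, 108.5]
tool_rot: [3.137, 0.009, 0.235]
force: [-0.1, 1.0, 0.3]
width: 0.2
pos [520.9 246.6 108.5] rot [3.137 0.009 0.235] units [ 0.33 -0.26  0.78]
turn [ 0.045       0.08833333 -0.04333333]
```

```bash
python3 -m crank '[[[0.33,-0.26,0.2,0.04,0.08,0],[0,0,0.3,0,0,0],[0,0,0,0,0,0],[0,0,0,0,0,0]]]'
python3 - <<'E'
from h import *
togo(528.6,256.5,80);level(.24)
p=ctrl.get_image("side");save(p,"s9.png",(210,220,330,310),6)
E
```

```text
clock: 21.15
eef_pos: [529.7, 257.0, 92.5]
tool_rot: [-3.141, -0.001, 0.234]
force: [-1.0, 0.3, -0.2]
width: -0.0
pos [529.7 257.   92.5] rot [-3.141e+00 -1.000e-03  2.340e-01] units [-0.04  0.01  0.42]
turn [-0.00166667 -0.00833333 -0.05333333]
```

View pics/s9.png

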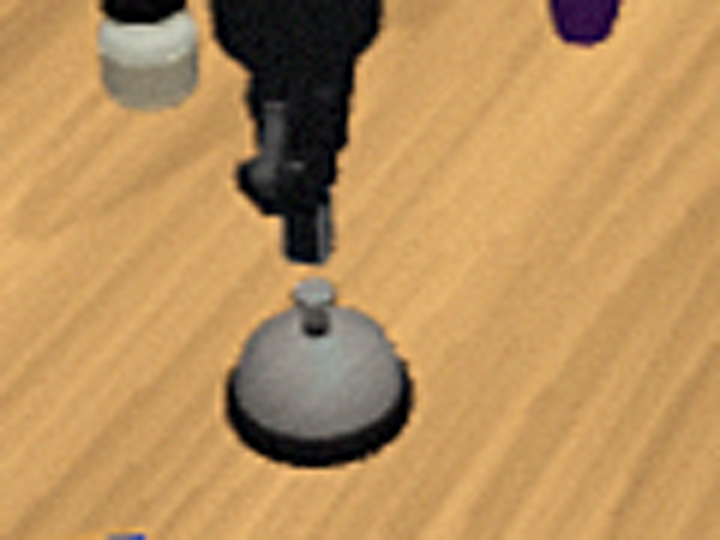

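The fingertip at (305,260) is over the plunger at (315,288). It sits a few mm left, inside the head, so I nudge and press.

```bash
python3 -m crank '[[[-0.07,0,0.2,0,0,0],[0,0,0.2,0,0,0],[0,0,0.2,0,0,0],[0,0,0,0,0,0]]]'; python3 -m crank '[[[0,0,0.15,0,0,0],[0,0,0.15,0,0,0],[0,0,0,0,0,0]]]'; python3 -m crank '[[[0,0,0.15,0,0,0],[0,0,0.15,0,0,0]]]'
```

```text
clock: 21.53
eef_pos: [527.3, 256.4, 73.4]
tool_rot: [-3.141, -0.001, 0.235]
force: [-0.9, -0.1, 0.1]
width: 0.1
clock: 21.78
eef_pos: [527.7, 256.6, 64.3]
tool_rot: [-3.141, -0.002, 0.235]
force: [-0.5, -2.0, 5.1]
width: -0.0
clock: 21.95
eef_pos: [528.1, 256.8, 63.1]
tool_rot: [-3.14, -0.003, 0.234]
force: [-13.3, -5.3, 55.9]
width: 0.3
```

It reached the stop: z 63.1, with force jumping well past 5.5 N. Release upward.

```bash
python3 -m crank '[[[0,0,-0.3,0,0,0],[0,0,-0.5,0,0,0],[0,0,-0.8,0,0,0],[0,0,-0.8,0,0,0],[0,0,-0.8,0,0,0],[0,0,0,0,0,0],[0,0,0,0,0,0]]]'
python3 - <<'E'
from h import *
p=ctrl.get_image("side")
print("bell",rim(p,(528.6,256),55,85,30)); print("stack",rim(p,(539,-236),98,112,40))
W=world(p)
for k,c in dict(purple=(541,-94),blue=(684,-223)).items():print(k,rim(p,c,53,70,45))
save(p,"s10.png",(140,120,420,330),2.8)
E
```

```text
clock: 22.53
eef_pos: [528.3, 256.5, 165.9]
tool_rot: [-3.139, -0.006, 0.233]
force: [-0.3, 0.2, -0.6]
width: 0.4
bell (38, array([529.5, 254.8,  10.2]), array([529. , 255.2,   6.7]), np.float64(74.0))
stack (76, array([ 538.3, -239.5,   36.3]), array([ 539.5, -237.5,   28.9]), np.float64(108.5))
purple (90, array([542.4, -95.5,  34. ]), array([540.9, -95.8,  29.7]), np.float64(64.9))
blue (71, array([ 684.4, -225.2,   32.8]), array([ 684.6, -224.5,   28.9]), np.float64(62.9))
```

View pics/s10.png

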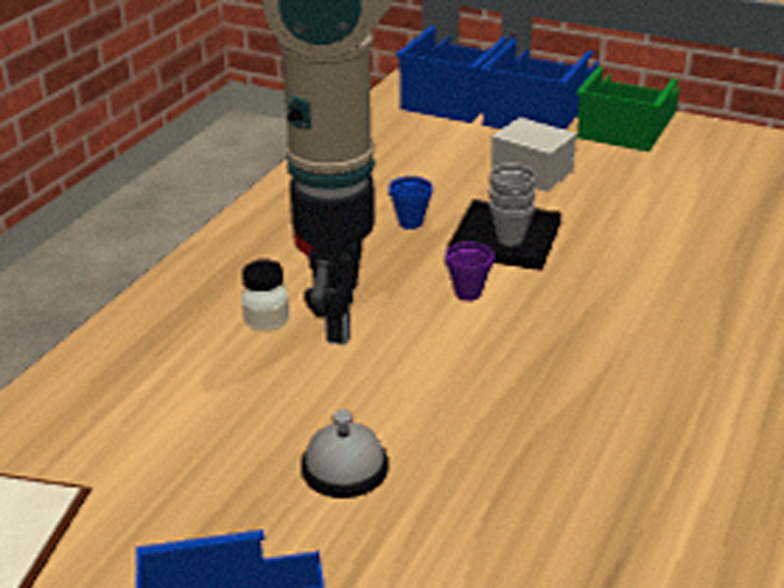

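The plunger is back up at (343,418), the three-pot stack stands in the tray at (512,205), and the others stand where they were. Handing in.

```bash
python3 -c "
from h import *
print(ctrl.finish_job())"
```

```text
the job is handed in; nothing more can be done
None
```

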